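# Put the sample cup away and close the heavy lid of the dry box

### The job

Stand the sample cup upright inside the open dry-storage box, clear of the vials. Then bring the heavy lid over and lower it against its weight, without ever letting it drop or slam, until it lies on the sealing strip, and push the strip in until you feel the lid come firmly down on its adjustable buffers, without forcing it. Leave the other things on the bench where they are.

Things in the scene. Friction and masses are not known exactly. Their poses are not given: they have to be found in the camera images.
- dry_box: grey open box with a white hinged lid, fixed to the bench, 150 (its x) x 220 mm (its y), walls 6 mm thick, 71 mm high, inner floor 6 mm above the bench. Origin: centre of its underside; front faces its own -x, towards the robot; hinge along its back. Two vials (tops 70 mm above the bench) stand in a holder at its +y end (from y = +74 mm); free floor: y = -104 to +74 mm, x = -60 to +69 mm
- cup_place (a point): free spot on the inner floor of the box where the cup may stand: box frame x = +6 mm, y = -30 mm, 6 mm above the bench
- sample_cup: the only cup: tapered open cup, 49 mm diameter at its dark rim, 36 mm at its foot, 64 mm tall, 18 g, standing upright on the bench left or right of the box. Origin: centre of its underside
- lid (a joint): opening angle, rad: 0 = flat, grows as it opens; starts at 1.48 to 1.75, about upright (stop at 1.8). The stiff hinge (friction 0.15 N m) holds it only near upright: below about 1.35 it falls shut unless held. It meets the sealing strip at about 0.12; its weight does not push the strip in. Home on the buffers it reads -0.05 to +0.05, depending on how they are set
- lid_hinge (a point): middle of the hinge axis: box frame x = +79 mm, y = 0, 90 mm above the bench. The axis is parallel to the box's y; the point's axes turn with the lid
- bar_centre (a point): middle of the lid's steel pull bar: round, 12 mm thick, parallel to the hinge, 217 mm from the hinge axis in the plane of the lid; 88 mm free between its two legs (at +-50 mm along it), 39 mm free gap between the bar and the lid's front edge. Lid open: bar on top; closed: bar in front of the box, 90 mm above the bench
- press_point (a point): point on the outer face of the lid plate, 150 mm from the hinge, in the middle of its width, 22 mm behind the plate's front edge; lid closed: 97 mm above the bench, on top. A good place to push the lid home
- lid_plate: white lid plate, 168 x 224 x 14 mm, the lid weighs 0.66 to 0.94 kg in all. Origin on the hinge axis; lid closed: its axes are those of the box and the plate runs from its x = -4 to -172 mm, z = -7 to +7 mm
- buffers: brackets at the box's front corners with two rubber-tipped screw buffers that stop the closing lid 162 mm from the hinge. Their tips are set anywhere from 8 mm below to 8 mm above the nominal 83 mm above the bench, different each time and not reported: the end of the lid's travel has to be felt. They give only about a millimetre. Origin: that of the box
- seal_strip (a joint): push-in depth of the black strip inside the front wall (143 mm from the hinge), m: 0 = 17 mm above nominal buffer height; 0.009 to 0.025 with the lid home. Friction of about 12 N holds it where it is pushed, so the lid stays shut; with the lid resting on it, 5 to 10 N near the lid's front edge moves it; on the buffers the resistance rises steeply: 15 N at the press point is firmly home, over 25 N is forcing it
- upturned_jar: clear glass jar standing upside down on the other side of the box from the cup, 62 mm diameter, 129 mm tall, bystander. Origin: centre of its underside
- tape_roll: roll of brown tape lying flat, 100 mm diameter, 25 mm high, bystander, near the bench's front edge
- marker_pen: marker pen lying flat, 135 mm long, 17 mm thick, bystander, near the bench's front edge
- open_dish: small round glass dish, 60 mm diameter, 13 mm high, bystander, near the bench's front edge

How it is judged:
By the outcome, as a careful person would: the job done as asked, in the order asked, and still so for the second after the job is handed in, with the robot touching nothing.
It also fails if it takes over 69 s, if anything falls off the work surface, if the arm or the gripper's body presses on something with over 40 N, if the wrist force passes 120 N, or if a joint passes its speed limit or range.

### The arm

A 6-joint arm with a two-finger parallel gripper is mounted at the origin on a cart in front of the work surface, level with it; the furniture and walls round the work are solid. World frame = base frame: x ahead of the robot, y to its left, z up, the work surface at z = 0. Lengths are in m, angles in rad, forces in N, time in s.
With the tool pointing down it reaches from about 0.425 to 0.95 m from the base axis. Payload 3.5 kg.
Tool frame: the origin (TCP) lies at the very end of the fingers, on their centre line; the grasp point (between the pads) lies 19 mm behind it; z points along the fingers, y is the direction in which the jaws open and shut (so a half turn about z gives the same grasp; the last joint's range is limited). The gripper opens to 85 mm and grips with 20 to 120 N. Pads are 22 mm wide; open, the fingers measure 114 mm over their backs; the gripper's body (76 mm by 85 mm) begins 54 mm behind the grasp point. The pads swing forward as they close: fully open they stand 13 mm farther back than shut.
Start: joints at [-1.258, 0.286, 1.577, -0, 1.279, -0.15], TCP at [0.301, -0.604, 0.231] pointing down, gripper open.
Joint ranges: [-2.77, 2.77], [-0.9, 2.22], [0.21, 2.48], [-1.53, 4.67], [0.24, 2.81], [-2.84, 2.84]. Speed limits (rad/s): [2.79, 2.79, 3.14, 3.14, 3.14, 3.14].

### API

Orientations are given as a unit quaternion [x, y, z, w].
In Python, from plant import get_state, vision, ctrl, cut_out gives the robot as it stands.
- The arm moves only by the tool jog_arm, never from a script. Its argument "commands" is text: rows parted by semicolons, each of 6 numbers parted by spaces: the shift along the world's x, y, z in m, then the turn, a rotation vector about the world's x, y, z in rad. A call has 1 to 20 rows; each row is the pose to reach, as a shift and turn from the pose commanded when the call began; what a row does not reach only later rows make up. A row lasts 1/8 s, in which the tool goes at most 62.5 mm and 10.7 degrees, less where a joint would pass 70% of its speed; a pose out of reach is approached as far as the arm can. A call with a gripper value outside its range is refused whole. "gripper" is the opening in per cent of the stroke, from 0 (shut) to 100 (fully open), set as the call begins (left out, the last holds). The fingers move at their own pace and stop on an object; "grip_force" is the grip in N (left out, the last holds). Time passes only in rows, so rows that repeat a pose let the fingers close. It gives the time, the measured TCP pose, the force and the opening at its end, in the units of the state.
- get_state(): the state, without advancing time (a new reading comes with each control period).
- vision.read_camera(name): name is "side" or "top"; returns a dict with "frame" (420x560x3 uint8, red, green, blue), "z_map" (420x560 float32, m along the optical axis (not along the pixel's ray), 0 where there is no reading), "fx", "fy", "cx", "cy" (pixels), "R" (3x3) and "t" (3): a world point X has camera coordinates R X + t. Camera axes: x right, y down, z forward; pixel columns grow to the right and rows downward; lengths in m; the calibration is good to about 2 mm. A picture is of the moment at which its call begins.
- ctrl.sign_off(): hands the job in, once; it reports no verdict.
Trained networks look in the newest picture that a camera, given by its name, has taken for a name from the list of things; names that differ only in an ending like _2 or _b are one class to them, and where a whole thing is asked for, a point or a joint stands for the part that bears it (a point fixed in the world has none). Each returns a list of dicts, best first, with "conf" (0 to 1); they miss things now and then, are a little off and sometimes report something else, mostly with a low value. They report only what shows in the picture. A call takes as long as a camera call.
- cut_out(camera, query): "pixels" (420x560 bool, what is visible of it) and "box" ([centre column, centre row, width, height] in pixels, round what is visible of it).
The state is a dict: "time": time; "qpos": joint angles; "dq": joint speeds; "joint_efforts": joint torques, N m; "eef_pos": TCP position; "tcp_rot": TCP orientation; "contact_force": force on the tool from outside, world axes, zero at the start; "wrist_torque": the same for the moment, N m; "opening": opening from 0.0 (shut) to 1.0 (fully open).
Only numpy, scipy, OpenCV 4.12 (cv2) and the standard library are available. Lean on these libraries where they do the work, as an engineer would, in place of code of your own. Each camera call takes 0.05 s, during which the arm holds its last target.

## Working session

There is one attempt and no reset: what is moved stays moved. The work goes in short steps, Python scripts to look and compute and a tool call to move; the robot and the scene stay as the last step left them, time stands still between calls to the robot, and variables do not carry over. Pictures are saved under pics/ and viewed, and the job is handed in when it is done.

Besides the shell and the picture viewer there is one more tool, called after ">>>" as name(argument=value, ...) on one line, values as JSON. jog_arm: Moves the arm, as the interface text tells. Its arguments: {"type":"object","properties":{"commands":{"type":"string"},"gripper":{"type":"number"},"grip_force":{"type":"number"}},"required":["commands"]}

```bash
ls; mkdir -p pics
python3 - <<'E'
from plant import get_state, vision, cut_out
import cv2,numpy as np,pickle
print(get_state())
for n in ("side","top"):
    d=vision.read_camera(n); pickle.dump(d,open(f"{n}0.pkl","wb"))
    cv2.imwrite(f"pics/{n}0.png",d["frame"][:,:,::-1])
    print(n,d["fx"],d["cx"],d["cy"],np.round(d["R"],3).tolist(),d["t"])
    for q in ("dry_box","sample_cup","lid_plate","bar_centre","upturned_jar","tape_roll","marker_pen","open_dish"):
        r=cut_out(n,q)
        for k in r[:2]: 
            m=k["pixels"]; z=d["z_map"]; ok=m&(z>0)
            v,u=np.nonzero(ok); zz=z[ok]
            P=np.stack([(u-d["cx"])/d["fx"]*zz,(v-d["cy"])/d["fy"]*zz,zz],1)
            W=(P-d["t"])@d["R"]
            print(q,round(k["conf"],2),k["box"],m.sum(),np.round(np.percentile(W,[2,50,98],axis=0),3).tolist() if len(W) else None)
E
```

```text
pics
{'time': 0.0, 'qpos': array([-1.25796967e+00,  2.87190141e-01,  1.57819483e+00,  1.39865150e-05,
        1.27858945e+00, -1.49984832e-01]), 'dq': array([-0.00010825, -0.00111426, -0.00042738,  0.00111859, -0.00049694,
       -0.00075068]), 'joint_efforts': array([ 2.93834628e-04, -4.05973470e+01, -2.92629075e+01, -1.34811889e-04,
        5.75777725e-03,  5.42423237e-06]), 'eef_pos': array([ 0.30119697, -0.60333447,  0.2299212 ]), 'tcp_rot': array([ 9.73344729e-01,  2.29343890e-01, -9.01835455e-05, -1.18748348e-03]), 'contact_force': array([-0.60810469, -0.94344223,  0.27061845]), 'wrist_torque': array([-0.0471275 ,  0.06179056,  0.01567364]), 'opening': 0.9991324752436737}
side 430.3993968857261 273.1144054366037 208.94208482580478 [[-0.981, -0.193, 0.025], [-0.121, 0.503, -0.856], [0.153, -0.842, -0.517]] [0.48863323 0.15952214 1.25234715]
dry_box 0.85 [256.6, 182.0, 61.6, 120.0] 3456 [[0.484, -0.332, 0.001], [0.594, -0.073, 0.046], [0.667, 0.022, 0.298]]
dry_box 0.24 [280.2, 207.0, -0.1, 35.4] 72 [[0.471, -0.22, 0.001], [0.479, -0.025, 0.064], [0.52, -0.015, 0.092]]
sample_cup
[... 1469 characters left out ...]
[320.6, 200.0, 69.1, 17.4] 298 [[0.498, -0.194, 0.005], [0.514, -0.11, 0.099], [0.533, -0.041, 0.103]]
bar_centre 0.8 [318.9, 135.6, 104.8, 36.4] 2178 [[0.622, -0.196, 0.001], [0.645, -0.089, 0.242], [0.686, 0.014, 0.313]]
upturned_jar 0.83 [143.0, 207.5, 37.6, 24.6] 748 [[0.454, 0.285, 0.003], [0.481, 0.304, 0.12], [0.51, 0.339, 0.13]]
upturned_jar 0.25 [318.4, 134.0, 104.1, 33.8] 2021 [[0.622, -0.195, 0.108], [0.644, -0.091, 0.249], [0.669, 0.012, 0.313]]
marker_pen 0.77 [278.1, 258.7, 22.9, 48.2] 263 [[0.311, -0.043, 0.008], [0.367, -0.016, 0.014], [0.424, 0.008, 0.018]]
open_dish 0.66 [361.2, 263.9, 28.0, 21.8] 413 [[0.334, -0.259, -0.003], [0.359, -0.232, 0.002], [0.385, -0.204, 0.014]]
```

Run:
```python
import cv2
a=cv2.imread("pics/side0.png"); cv2.imwrite("pics/side0c.png",cv2.resize(a[90:350,180:400],None,fx=2.3,fy=2.3,interpolation=cv2.INTER_CUBIC))
a=cv2.imread("pics/top0.png"); cv2.imwrite("pics/top0c.png",cv2.resize(a[90:310,120:460],None,fx=2.3,fy=2.3,interpolation=cv2.INTER_CUBIC))
```

```text
(no output)
```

View pics/side0.png

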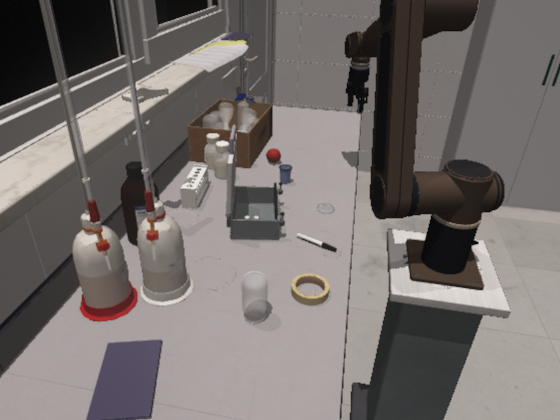

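View pics/top0.png

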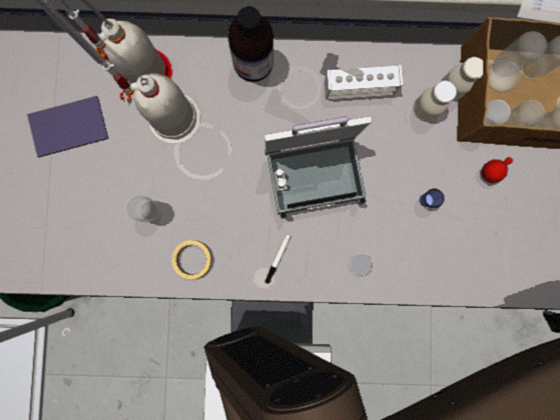

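```bash
ls pics
```

```text
side0.png
side0c.png
top0.png
top0c.png
```

View pics/side0c.png

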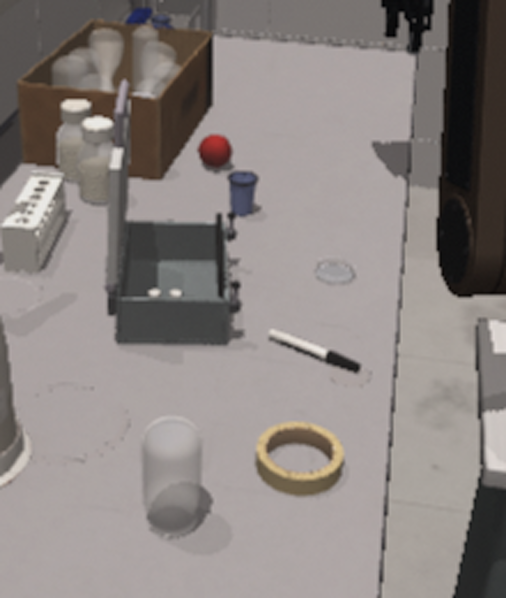

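View pics/top0c.png

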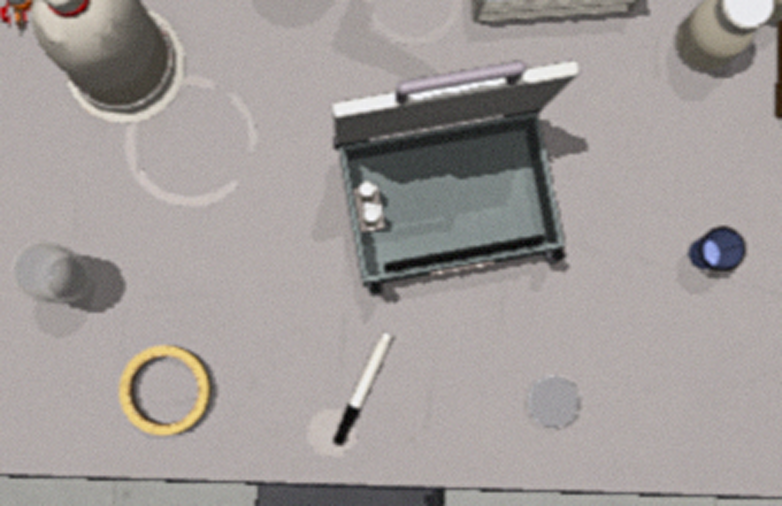

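```bash
cat > h.py <<'E'
import numpy as np,cv2,pickle
def cloud(d):
    v,u=np.mgrid[0:420,0:560]; z=d["z_map"]
    P=np.stack([(u-d["cx"])/d["fx"]*z,(v-d["cy"])/d["fy"]*z,z],-1)
    W=(P-d["t"])@d["R"]; W[z<=0]=np.nan
    return W
def ray(d,u,v,h):
    r=d["R"].T@np.array([(u-d["cx"])/d["fx"],(v-d["cy"])/d["fy"],1]); c=-d["R"].T@d["t"]
    return c+r*(h-c[2])/r[2]
def proj(d,X):
    p=np.asarray(X)@d["R"].T+d["t"]; return np.stack([d["fx"]*p[...,0]/p[...,2]+d["cx"],d["fy"]*p[...,1]/p[...,2]+d["cy"]],-1)
E
python3 - <<'E'
from h import *
for n in("top","side"):
    d=pickle.load(open(n+"0.pkl","rb"));W=cloud(d);f=d["frame"].astype(int)
    blue=(f[...,2]>f[...,0]+25)&(f[...,2]>50)
    m=blue&(W[...,0]>.4)&(W[...,0]<.62)&(W[...,1]<-.3)&(W[...,1]>-.5)
    v,u=np.nonzero(m); print(n,m.sum(),u.min(),u.max(),v.min(),v.max(),np.nanpercentile(W[m],[2,50,98],axis=0).round(3).tolist())
    r=m&(W[...,2]>.055); print(" rim",r.sum(),np.nanpercentile(W[r],[1,50,99],axis=0).round(3).tolist(), np.nanmean(W[r],0))
    # box rim
    B=(W[...,0]>.44)&(W[...,0]<.72)&(W[...,1]>-.27)&(W[...,1]<.06)
    r=B&(abs(W[...,2]-.071)<.006); 
    img=np.zeros((420,560,3),np.uint8); img[r]=255; img[B&(W[...,2]>.079)&(W[...,2]<.12)]=(0,0,255); img[B&(W[...,2]>.12)]=(0,255,0)
    img[B&(abs(W[...,2]-.006)<.004)]=(255,0,0)
    cv2.imwrite(f"pics/{n}_seg.png",cv2.resize(img[100:240,200:400],None,fx=4,fy=4,interpolation=0))
    np.save(n+"rim.npy",W[r])
E
```

```text
top 244 421 442 190 205 [[0.515, -0.423, 0.001], [0.534, -0.415, 0.028], [0.551, -0.381, 0.065]]
 rim 36 [[0.513, -0.424, 0.055], [0.528, -0.414, 0.061], [0.55, -0.379, 0.068]] [ 0.5294876  -0.40316833  0.0614428 ]
side 21 282 289 166 179 [[0.521, -0.424, 0.031], [0.535, -0.419, 0.052], [0.546, -0.391, 0.062]]
 rim 7 [[0.52, -0.422, 0.056], [0.535, -0.418, 0.058], [0.545, -0.406, 0.063]] [ 0.53333293 -0.41632523  0.05860853]
```

View pics/top_seg.png

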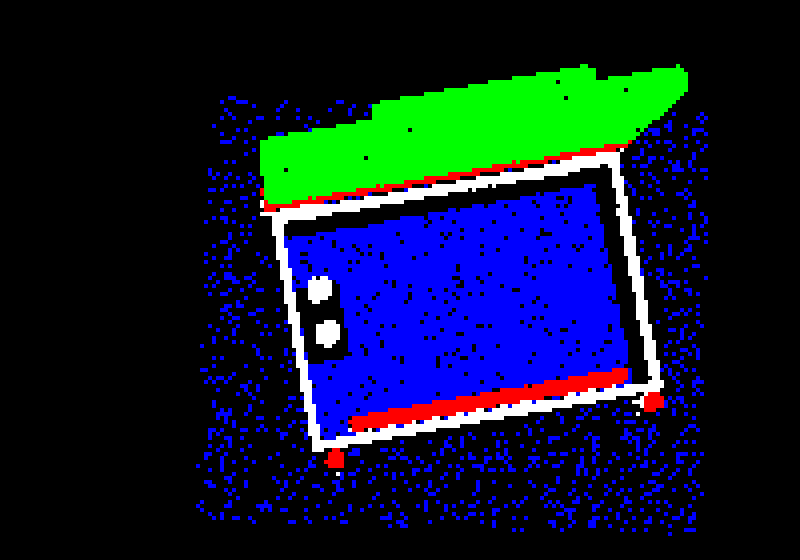

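View pics/side_seg.png

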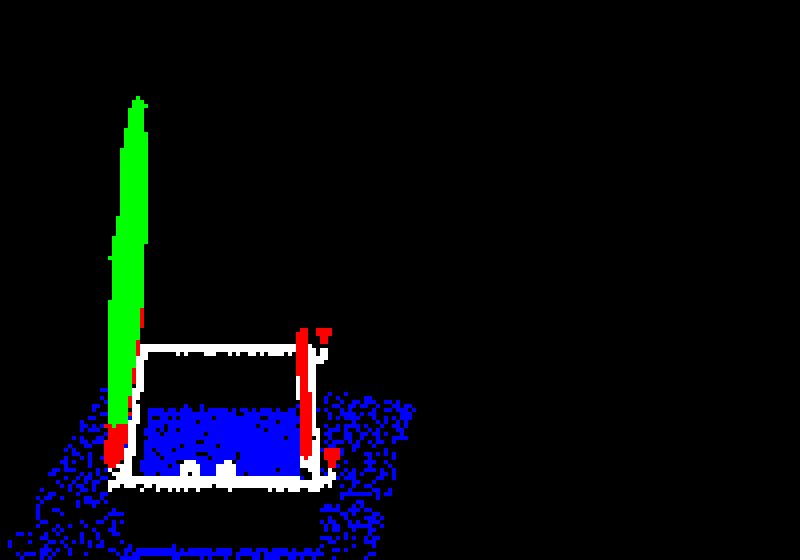

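```bash
cat >> h.py <<'E'
def boxfit(P):
    from scipy.optimize import least_squares
    def f(p):
        c,s=np.cos(p[2]),np.sin(p[2]); q=P[:,:2]-p[:2]; x=c*q[:,0]+s*q[:,1]; y=-s*q[:,0]+c*q[:,1]
        return np.hypot(*0*q.T)+ (np.maximum(abs(x)-.072,abs(y)-.107))
    best=None
    for yaw in (.1,.2,.3):
        r=least_squares(f,[.58,-.1,yaw],loss="soft_l1",f_scale=.003)
        if best is None or r.cost<best.cost: best=r
    return best.x,np.median(abs(f(best.x)))
E
python3 - <<'E'
from h import *
A=[np.load(n+"rim.npy") for n in("top","side")]
for P in A+[np.vstack(A)]: print(boxfit(P))
(x,_)=boxfit(A[0]); c,s=np.cos(x[2]),np.sin(x[2]); R=np.array([[c,-s],[s,c]])
d=pickle.load(open("top0.pkl","rb"));W=cloud(d)
# lid angle & bar in box frame
for n in("top","side"):
    d=pickle.load(open(n+"0.pkl","rb"));W=cloud(d)
    p=W.reshape(-1,3); p=p[~np.isnan(p[:,0])]; q=(p[:,:2]-x[:2])@R
    m=(abs(q[:,1])<.115)&(q[:,0]>.02)&(q[:,0]<.16)&(p[:,2]>.12)
    Q=np.c_[q[m],p[m,2]]
    for lo in np.arange(.12,.33,.015):
        k=(Q[:,2]>lo)&(Q[:,2]<lo+.015)
        if k.sum(): print(n,round(lo,3),k.sum(),np.percentile(Q[k,0],[2,50,98]).round(4),np.percentile(Q[k,1],[2,50,98]).round(3))
    np.save(n+"lid.npy",Q)
# cup circle fit
d=pickle.load(open("top0.pkl","rb"))
u=[431.5,197.5]
f=d["frame"].astype(int); m=((f[...,2]>f[...,0]+20)).astype(np.uint8)*255
img=d["frame"][170:220,400:470,::-1]; cv2.imwrite("pics/cupz.png",cv2.resize(img,None,fx=10,fy=10,interpolation=0))
E
```

```text
(array([ 0.57908601, -0.10753037,  0.2041565 ]), np.float64(0.0019066920476950439))
(array([ 0.5775213 , -0.10281513,  0.19858333]), np.float64(0.002253925448520447))
(array([ 0.5785879 , -0.10582121,  0.2035822 ]), np.float64(0.00217806003943196))
top 0.12 85 [0.0694 0.0701 0.071 ] [-0.103  0.007  0.107]
top 0.135 99 [0.0684 0.0693 0.07  ] [-0.101  0.004  0.108]
top 0.15 93 [0.0677 0.0685 0.0692] [-0.098  0.001  0.108]
top 0.165 103 [0.067  0.0677 0.0687] [-0.104  0.01   0.11 ]
top 0.18 112 [0.0659 0.067  0.0678] [-0.104 -0.002  0.107]
top 0.195 101 [0.0654 0.0661 0.067 ] [-0.102  0.001  0.11 ]
top 0.21 128 [0.0646 0.0653 0.0662] [-0.104  0.002  0.106]
top 0.225 117 [0.0638 0.0645 0.0655] [-0.104 -0.     0.111]
top 0.24 132 [0.063  0.0638 0.0645] [-0.105  0.003  0.106]
top 0.255 599 [0.0628 0.0678 0.0763] [-0.106  0.004  0.109]
top 0.27 18 [0.0628 0.0641 0.0684] [-0.048  0.048  0.057]
top 0.285 16 [0.0623 0.0635 0.0684] [-0.05   0.002  0.057]
top 0.3 346 [0.0615 0.0661 0.0727] [-0.05   0.003  0.055]
top 0.315 6 [0.0656 0.0673 0.0688] [-0.039  0.011  0.047]
side 0.12 25 [0.0693 0.0703 0.0815] [-0.072  0.074  0.115]
side 0.135 23 [0.0688 0.0693 0.0807] [-0.068  0.076  0.115]
side 0.15 19 [0.0678 0.0684 0.0805] [-0.058  0.083  0.115]
side 0.165 24 [0.0668 0.0677 0.0773] [-0.104  0.069  0.114]
side 0.18 27 [0.066  0.0668 0.0797] [-0.096  0.056  0.115]
side 0.195 24 [0.0654 0.0662 0.0792] [-0.088  0.082  0.114]
side 0.21 39 [0.0644 0.0656 0.0789] [-0.08   0.111  0.115]
side 0.225 25 [0.0638 0.0643 0.0755] [-0.072  0.076  0.115]
side 0.24 32 [0.0631 0.064  0.0761] [-0.063  0.112  0.115]
side 0.255 88 [0.0628 0.0662 0.0754] [-0.087  0.063  0.114]
side 0.27 26 [0.064  0.0671 0.073 ] [-0.044  0.057  0.062]
side 0.285 19 [0.0634 0.0667 0.0723] [-0.006  0.059  0.063]
side 0.3 70 [0.0615 0.0664 0.0722] [-0.047  0.025  0.061]
side 0.315 1 [0.0674 0.0674 0.0674] [0.039 0.039 0.039]
```

View pics/cupz.png

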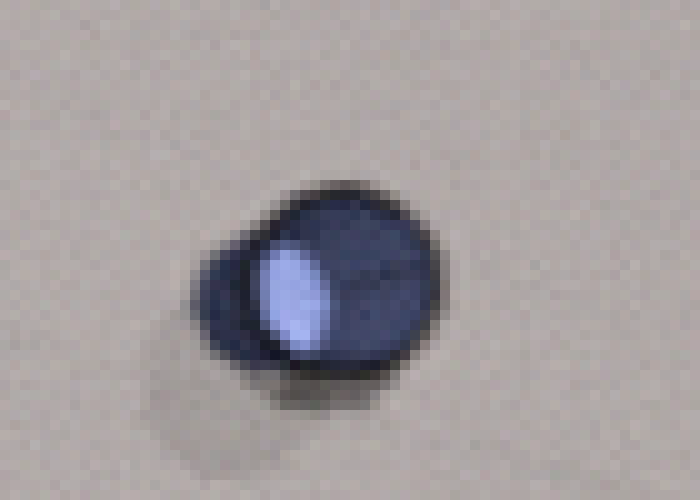

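Run:
```python
from h import *
d=pickle.load(open("top0.pkl","rb"))
print("rim centre top",ray(d,434.3,197.5,.064))
for a in [(425.0,197.5),(443.8,197.5),(434.3,187.8),(434.3,207.3)]: print(ray(d,*a,.064).round(4))
s=pickle.load(open("side0.pkl","rb"))
f=s["frame"].astype(int); cv2.imwrite("pics/cups.png",cv2.resize(s["frame"][150:200,260:320,::-1],None,fx=10,fy=10,interpolation=0))
c0=np.array([.5787,-.106]);y=.203;R=np.array([[np.cos(y),-np.sin(y)],[np.sin(y),np.cos(y)]])
W=lambda x,yy:c0+R@[x,yy]
print("place",W(0,-.03),"bar0",W(.079-.217*np.cos(1.518),0),"hinge",W(.079,0),"bar closed",W(-.138,0),"press",W(-.071,0))
for n in("top","side"):
    dd=dict(top=d,side=s)[n]; im=dd["frame"][:,:,::-1].copy()
    pts=[(*W(x,yy),z) for x in(-.075,.075) for yy in(-.11,.11) for z in (0,.071)]
    pts+=[(*W(.079-.217*np.cos(1.518),yy),.09+.217*np.sin(1.518)) for yy in(-.05,0,.05)]+[(*W(0,-.03),.006)]
    e=ray(d,434.3,197.5,.064); pts+=[(e[0]+.0245*np.cos(t),e[1]+.0245*np.sin(t),.064) for t in np.linspace(0,6.28,13)]+[(e[0],e[1],0)]
    big=cv2.resize(im[110:230,210:450],None,fx=3.3,fy=3.3)
    for p in proj(dd,np.array(pts)): cv2.circle(big,tuple(int(t) for t in (p+.5-[210,110])*3.3),2,(0,255,0),-1)
    cv2.imwrite(f"pics/ov_{n}.png",big)
```

```text
rim centre top [ 0.53191499 -0.40245232  0.064     ]
[ 0.5312 -0.3793  0.064 ]
[ 0.5326 -0.4261  0.064 ]
[ 0.5562 -0.4024  0.064 ]
[ 0.5075 -0.4025  0.064 ]
place [ 0.58474826 -0.13538398] bar0 [ 0.64486149 -0.09238164] hinge [ 0.65607783 -0.09007292] bar closed [ 0.44353367 -0.13382199] press [ 0.5091579  -0.12031421]
```

View pics/ov_top.png

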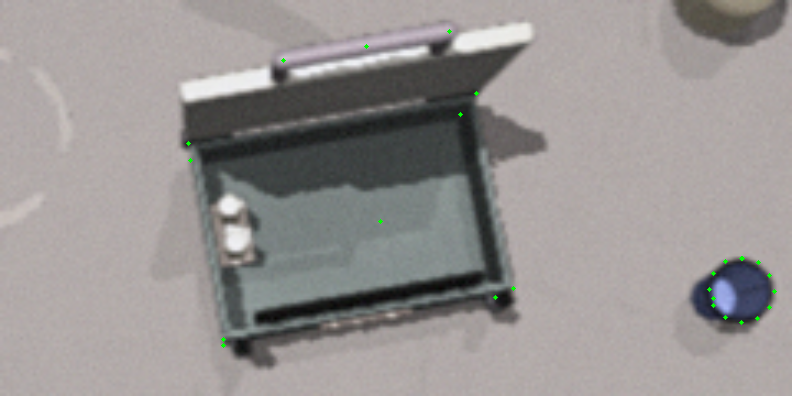

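View pics/ov_side.png

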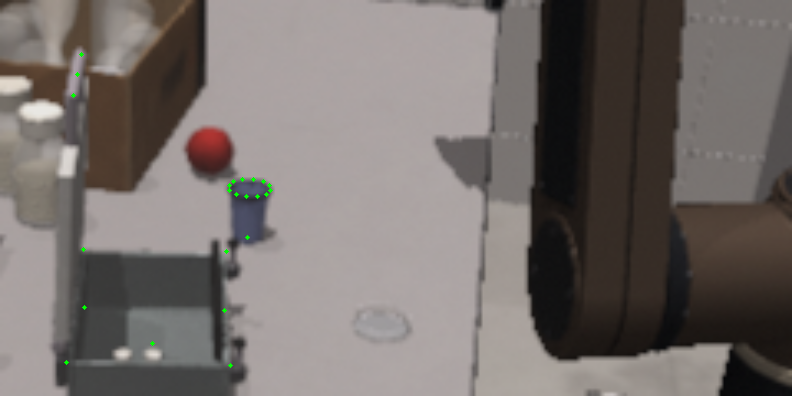

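>>> jog_arm(commands="0.231 0.202 -0.09 0 0 -0.26;0.231 0.202 -0.09 0 0 -0.26;0.231 0.202 -0.09 0 0 -0.26;0.231 0.202 -0.09 0 0 -0.26;0.231 0.202 -0.09 0 0 -0.26;0.231 0.202 -0.09 0 0 -0.26;0.231 0.202 -0.09 0 0 -0.26;0.231 0.202 -0.09 0 0 -0.26", gripper=100, grip_force=20)

```text
time: 1.9
eef_pos: [0.5318, -0.4035, 0.1422]
tcp_rot: [0.995, 0.1, 0.0, 0.001]
contact_force: [-0.3, -0.1, -0.0]
opening: 0.998
```

>>> jog_arm(commands="0 0.001 -0.05 0 0 0;0 0.001 -0.09 0 0 0;0 0.001 -0.115 0 0 0;0 0.001 -0.117 0 0 0;0 0.001 -0.117 0 0 0")

```text
time: 2.52
eef_pos: [0.5325, -0.4026, 0.0258]
tcp_rot: [0.995, 0.101, 0.001, 0.001]
contact_force: [0.5, -0.2, -0.3]
opening: 1.003
```

>>> jog_arm(commands="0 0 0 0 0 0;0 0 0 0 0 0;0 0 0 0 0 0;0 0 0 0 0 0;0 0 0 0 0 0;0 0 0 0 0 0", gripper=20, grip_force=20)

```text
time: 3.28
eef_pos: [0.5332, -0.4015, 0.0258]
tcp_rot: [0.995, 0.101, 0.001, 0.001]
contact_force: [0.5, 0.5, 6.1]
opening: 0.537
```

>>> jog_arm(commands="0 0 0.02 0 0 0;0 0 0.06 0 0 0;0 0 0.12 0 0 0;0 0 0.14 0 0 0;0 0 0.14 0 0 0")

```text
time: 3.9
eef_pos: [0.5331, -0.4017, 0.1669]
tcp_rot: [0.995, 0.101, 0.001, 0.002]
contact_force: [0.2, -0.2, -0.1]
opening: 0.53
```

Run:
```python
from plant import get_state, vision
from h import *
for n in ("side","top"):
    d=vision.read_camera(n); pickle.dump(d,open(f"{n}1.pkl","wb"))
    cv2.imwrite(f"pics/{n}1.png",cv2.resize(d["frame"][90:300,200:480,::-1],None,fx=2.7,fy=2.7))
```

```text
(no output)
```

View pics/side1.png

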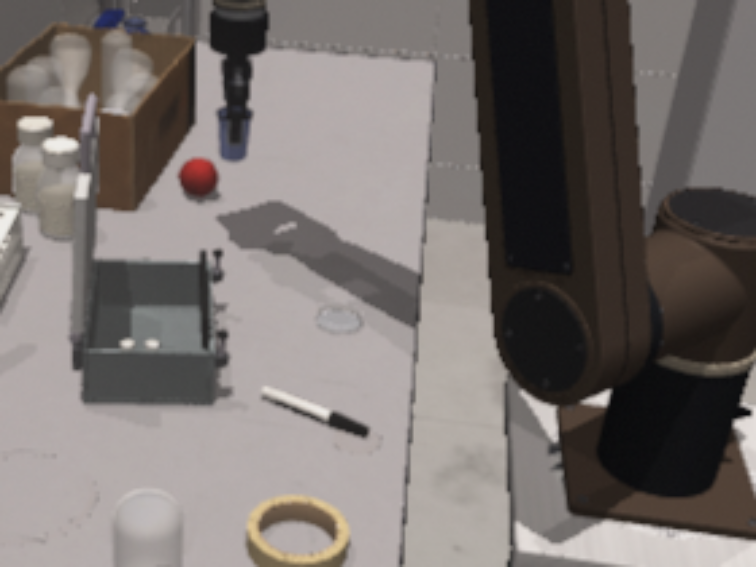

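View pics/top1.png

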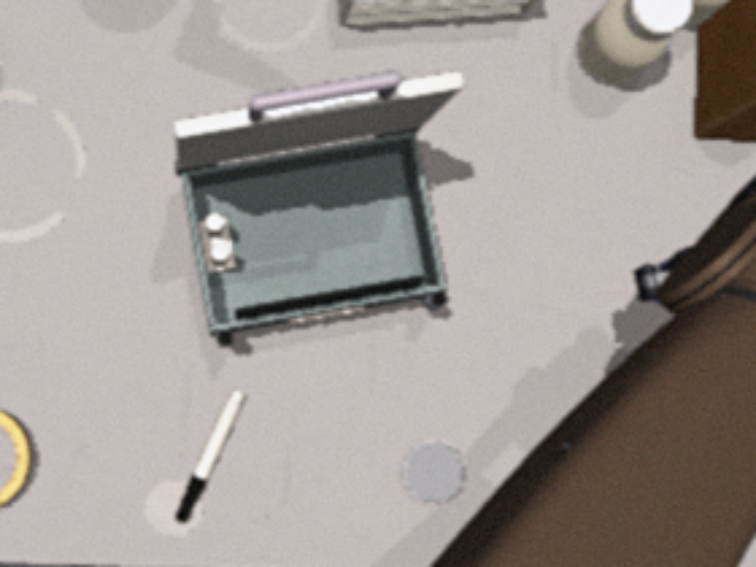

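>>> jog_arm(commands="0.01 0.05 0 0 0 0;0.02 0.105 0 0 0 0;0.03 0.165 0 0 0 0;0.042 0.22 0 0 0 0;0.05 0.255 0 0 0 0;0.051 0.266 0 0 0 0;0.051 0.266 0 0 0 0;0.051 0.266 0 0 0 0")

```text
time: 5.0
eef_pos: [0.5829, -0.1361, 0.1635]
tcp_rot: [0.995, 0.101, -0.001, -0.0]
contact_force: [-0.1, 0.1, 0.3]
opening: 0.533
```

Run:
```python
from plant import get_state, vision
from h import *
for n in ("side","top"):
    d=vision.read_camera(n); pickle.dump(d,open(f"{n}2.pkl","wb"))
    cv2.imwrite(f"pics/{n}2.png",cv2.resize(d["frame"][70:260,180:430,::-1],None,fx=3,fy=3))
```

```text
(no output)
```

View pics/side2.png

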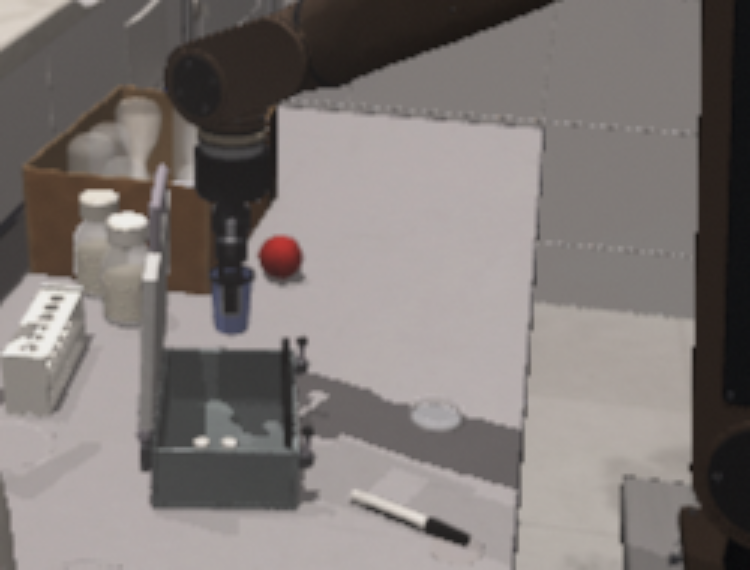

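View pics/top2.png

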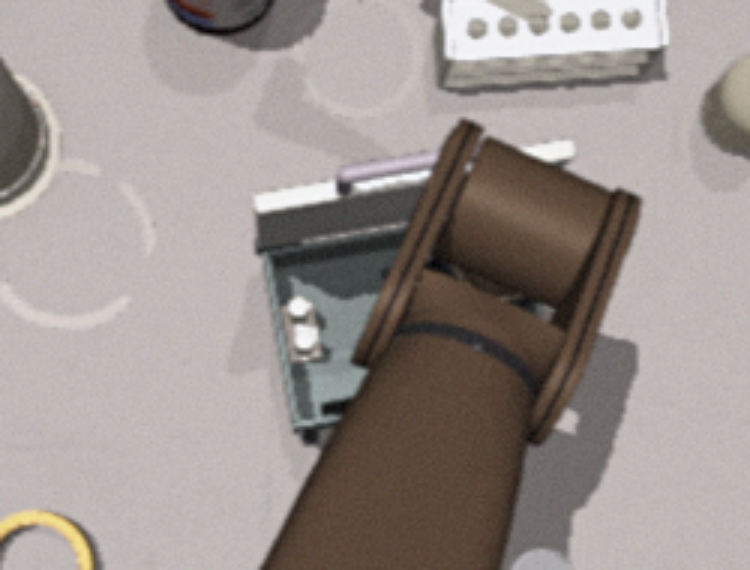

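Run:
```python
from h import *
c0=np.array([.5787,-.106]);y=.203;R=np.array([[np.cos(y),-np.sin(y)],[np.sin(y),np.cos(y)]])
for n in("side","top"):
    d=pickle.load(open(n+"2.pkl","rb"));W=cloud(d).reshape(-1,3);W=W[~np.isnan(W[:,0])]
    q=(W[:,:2]-c0)@R
    m=(q[:,0]>-.12)&(q[:,0]<.25)&(abs(q[:,1])<.2)&(W[:,2]>.16)
    for lo in np.arange(.16,.6,.02):
        k=m&(W[:,2]>=lo)&(W[:,2]<lo+.02)&~((abs(q[:,0]-.066)<.015)&(W[:,2]<.325))
        if k.sum()>3: print(n,round(lo,2),k.sum(),"x",np.percentile(q[k,0],[1,99]).round(3),"y",np.percentile(q[k,1],[1,99]).round(3))
```

```text
side 0.16 56 x [-0.023  0.016] y [-0.027  0.007]
side 0.18 86 x [-0.022  0.016] y [-0.051  0.01 ]
side 0.2 53 x [-0.025  0.019] y [-0.045  0.025]
side 0.22 42 x [-0.019  0.011] y [-0.003  0.034]
side 0.24 70 x [-0.02   0.013] y [-0.013  0.038]
side 0.26 124 x [-0.022  0.016] y [-0.044  0.04 ]
side 0.28 75 x [-0.037  0.031] y [-0.024  0.011]
side 0.3 158 x [-0.039  0.033] y [-0.022  0.012]
side 0.32 196 x [-0.038  0.033] y [-0.037  0.012]
side 0.34 137 x [-0.037  0.03 ] y [-0.027  0.006]
side 0.36 183 x [-0.037  0.248] y [-0.192  0.021]
side 0.38 199 x [-0.018  0.25 ] y [-0.198  0.045]
side 0.4 245 x [-0.046  0.06 ] y [-0.011  0.065]
side 0.42 374 x [-0.105  0.056] y [-0.005  0.077]
side 0.44 425 x [-0.116  0.045] y [0.002 0.093]
side 0.46 367 x [-0.118  0.013] y [0.024 0.105]
side 0.48 288 x [-0.119 -0.024] y [0.023 0.109]
side 0.5 172 x [-0.12 -0.07] y [0.026 0.112]
side 0.52 80 x [-0.119 -0.094] y [0.06  0.111]
top 0.26 10 x [0.002 0.009] y [0.005 0.034]
top 0.28 10 x [-0.001  0.006] y [0.004 0.008]
top 0.3 7 x [-0.036  0.017] y [-0.044  0.005]
top 0.32 33 x [-0.04  -0.002] y [-0.045  0.005]
top 0.34 21 x [-0.038 -0.008] y [-0.039  0.002]
top 0.36 227 x [-0.038  0.25 ] y [-0.199 -0.001]
top 0.38 216 x [-0.056  0.25 ] y [-0.198  0.004]
top 0.4 110 x [-0.061  0.046] y [-0.052  0.032]
top 0.42 711 x [-0.059  0.054] y [-0.092  0.028]
top 0.44 1876 x [-0.065  0.045] y [-0.086  0.02 ]
top 0.46 828 x [-0.119  0.017] y [-0.069  0.075]
top 0.48 1540 x [-0.114 -0.022] y [-0.041  0.069]
top 0.5 1075 x [-0.119 -0.068] y [0.003 0.094]
top 0.52 724 x [-0.12  -0.095] y [0.026 0.103]
top 0.54 4 x [-0.12  -0.119] y [0.083 0.096]
```

>>> jog_arm(commands="-0.012 -0.002 -0.02 0 0 0;-0.012 -0.002 -0.05 0 0 0;-0.012 -0.002 -0.085 0 0 0;-0.012 -0.002 -0.11 0 0 0;-0.012 -0.002 -0.12 0 0 0;-0.012 -0.002 -0.124 0 0 0;-0.012 -0.002 -0.124 0 0 0")

```text
time: 5.98
eef_pos: [0.572, -0.1375, 0.0412]
tcp_rot: [0.995, 0.101, 0.001, 0.0]
contact_force: [-0.3, -0.3, 0.6]
opening: 0.536
```

>>> jog_arm(commands="0 0 -0.004 0 0 0;0 0 -0.007 0 0 0;0 0 -0.008 0 0 0;0 0 -0.008 0 0 0")

```text
time: 6.48
eef_pos: [0.5714, -0.1369, 0.0323]
tcp_rot: [0.995, 0.101, -0.0, -0.0]
contact_force: [0.5, 0.1, -0.0]
opening: 0.535
```

>>> jog_arm(commands="0 0 -0.001 0 0 0;0 0 -0.0015 0 0 0;0 0 -0.0015 0 0 0")

```text
time: 6.85
eef_pos: [0.572, -0.1369, 0.0318]
tcp_rot: [0.995, 0.101, 0.001, 0.0]
contact_force: [-0.8, 0.8, 5.0]
opening: 0.536
```

Contact on the floor. Release, slowly first, then rise straight up.

>>> jog_arm(commands="0 0 0 0 0 0;0 0 0 0 0 0;0 0 0 0 0 0;0 0 0 0 0 0", gripper=95)

```text
time: 7.35
eef_pos: [0.5712, -0.137, 0.0306]
tcp_rot: [0.995, 0.101, -0.0, -0.0]
contact_force: [0.2, 0.4, -0.7]
opening: 0.952
```

>>> jog_arm(commands="0 0 0.01 0 0 0;0 0 0.03 0 0 0;0 0 0.06 0 0 0;0 0 0.11 0 0 0;0 0 0.17 0 0 0;0 0 0.23 0 0 0;0 0 0.29 0 0 0;0 0 0.35 0 0 0;0 0 0.35 0 0 0;0 0 0.35 0 0 0")

```text
time: 8.6
eef_pos: [0.571, -0.1368, 0.3819]
tcp_rot: [0.995, 0.101, 0.001, 0.0]
contact_force: [-0.9, -0.6, -1.1]
opening: 0.951
```

Run:
```python
from plant import get_state, vision
from h import *
for n in ("side","top"):
    d=vision.read_camera(n); pickle.dump(d,open(f"{n}3.pkl","wb"))
    cv2.imwrite(f"pics/{n}3.png",cv2.resize(d["frame"][70:260,180:430,::-1],None,fx=3,fy=3))
s=get_state();print(s["qpos"],s["eef_pos"])
```

```text
[-4.07848271e-01  1.92594224e-02  1.61132845e+00  1.07596202e-05
  1.51408089e+00  9.60142753e-01] [ 0.57062154 -0.13663293  0.37914557]
```

View pics/side3.png

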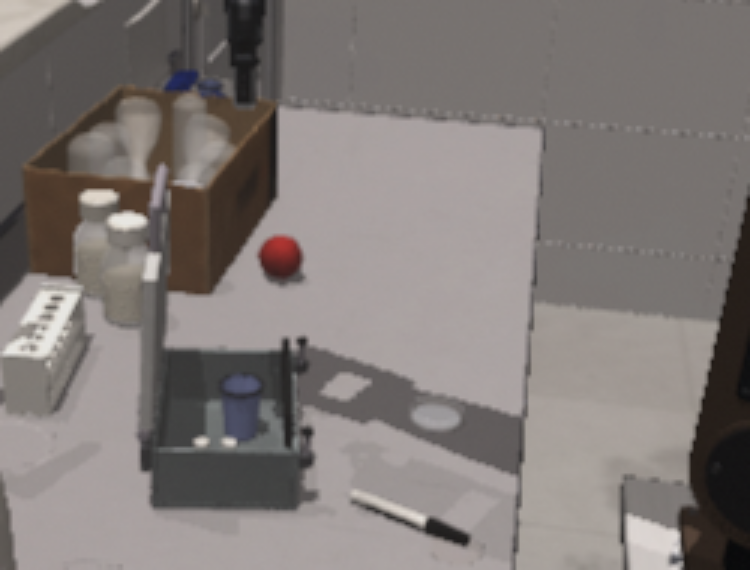

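View pics/top3.png

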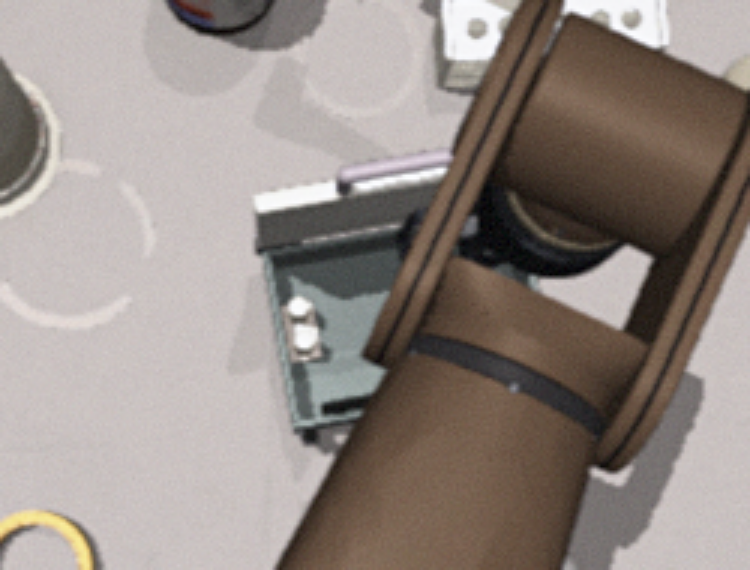

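>>> jog_arm(commands="0.02 0.01 0.01 0 0 0.18;0.03 0.02 0.01 0 0 0.36;0.04 0.03 0.01 0 0 0.54;0.05 0.035 0.01 0 0 0.72;0.06 0.04 0.01 0 0 0.9;0.07 0.045 0.01 0 0 1.08;0.074 0.045 0.01 0 0 1.26;0.074 0.045 0.01 0 0 1.43;0.074 0.045 0.01 0 0 1.571;0.074 0.045 0.01 0 0 1.571;0.074 0.045 0.01 0 0 1.571", gripper=60)

```text
time: 10.07
eef_pos: [0.6451, -0.0919, 0.3895]
tcp_rot: [0.633, 0.774, -0.0, -0.001]
contact_force: [0.3, 0.9, 0.7]
opening: 0.599
```

Run:
```python
from plant import get_state, vision
from h import *
for n in ("side","top"):
    d=vision.read_camera(n); pickle.dump(d,open(f"{n}4.pkl","wb"))
    cv2.imwrite(f"pics/{n}4.png",cv2.resize(d["frame"][50:240,180:430,::-1],None,fx=3,fy=3))
s=get_state();print(s["qpos"],s["eef_pos"],s["opening"])
```

```text
[-2.96997908e-01  1.64491372e-01  1.43639144e+00  5.14320599e-06
  1.54177619e+00 -4.98655181e-01] [ 0.64523552 -0.09195323  0.39020784] 0.6060612813843492
```

View pics/side4.png

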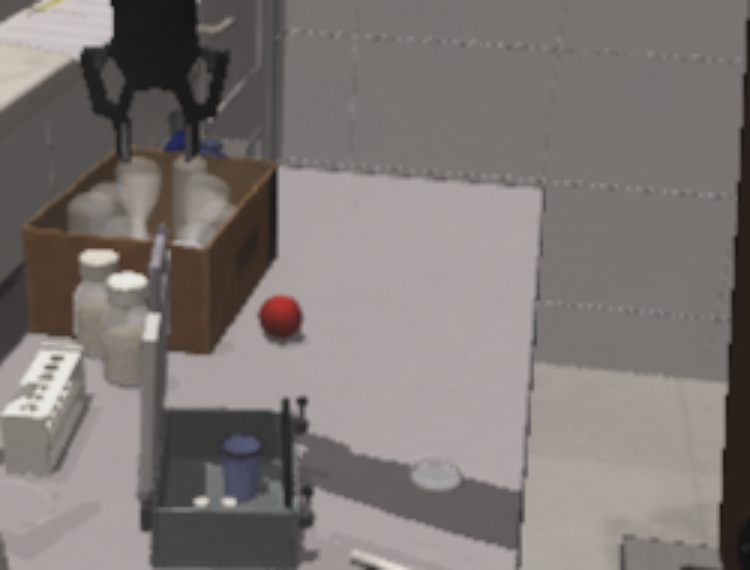

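>>> jog_arm(commands="0 0 -0.04 0 0 0;0 0 -0.08 0 0 0;0 0 -0.1 0 0 0;0 0 -0.102 0 0 0;0 0 -0.102 0 0 0")

```text
time: 10.8
eef_pos: [0.6461, -0.0922, 0.2907]
tcp_rot: [0.632, 0.775, 0.001, 0.001]
contact_force: [-0.0, 0.1, 1.2]
opening: 0.602
```

>>> jog_arm(commands="0 0 0 0 0 0;0 0 0 0 0 0;0 0 0 0 0 0;0 0 0 0 0 0;0 0 0 0 0 0;0 0 0 0 0 0", gripper=5, grip_force=40)

```text
time: 11.55
eef_pos: [0.6458, -0.0921, 0.2903]
tcp_rot: [0.632, 0.775, 0.0, 0.001]
contact_force: [0.6, 0.3, 6.3]
opening: 0.125
```

Run:
```python
from plant import get_state, vision
from h import *
for n in ("side",):
    d=vision.read_camera(n); pickle.dump(d,open(f"{n}5.pkl","wb"))
    cv2.imwrite(f"pics/{n}5.png",cv2.resize(d["frame"][50:240,180:430,::-1],None,fx=3,fy=3))
s=get_state();print(s["qpos"],s["eef_pos"],s["opening"],s["contact_force"])
```

```text
[-2.96907744e-01  1.98232826e-01  1.57456959e+00 -1.01210934e-05
  1.36657246e+00 -4.99993204e-01] [ 0.64584023 -0.09208145  0.29028028] 0.12503761311608913 [-0.77268382  0.78860146  4.68380007]
```

View pics/side5.png

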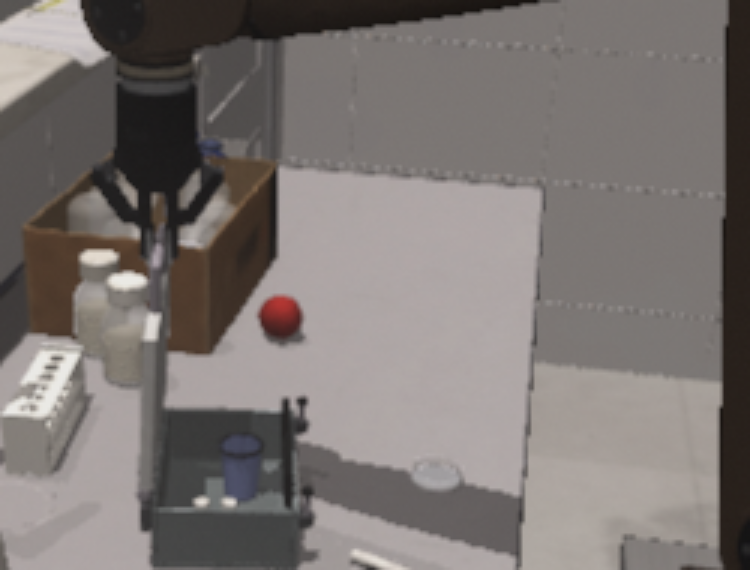

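```bash
cat > arc.py <<'E'
import numpy as np,sys
def arc(t0,ts,yaw=.203,L=.217):
    for t in ts:
        b=-L*(np.cos(t)-np.cos(t0)); print(f"th={t:.3f}: {b*np.cos(yaw):.4f} {b*np.sin(yaw):.4f} {L*(np.sin(t)-np.sin(t0)):.4f}")
if __name__=="__main__":
    a,b,n=map(float,sys.argv[1:4]); arc(a,np.linspace(a,b,int(n)+1)[1:])
E
python3 arc.py 1.518 0.95 14
```

```text
th=1.477: -0.0086 -0.0018 -0.0006
th=1.437: -0.0172 -0.0035 -0.0016
th=1.396: -0.0257 -0.0053 -0.0030
th=1.356: -0.0341 -0.0070 -0.0047
th=1.315: -0.0425 -0.0088 -0.0068
th=1.275: -0.0508 -0.0105 -0.0091
th=1.234: -0.0590 -0.0121 -0.0119
th=1.193: -0.0671 -0.0138 -0.0150
th=1.153: -0.0751 -0.0154 -0.0184
th=1.112: -0.0829 -0.0171 -0.0221
th=1.072: -0.0905 -0.0186 -0.0262
th=1.031: -0.0980 -0.0202 -0.0305
th=0.991: -0.1053 -0.0217 -0.0352
th=0.950: -0.1124 -0.0231 -0.0402
```

>>> jog_arm(commands="-0.0086 -0.0018 -0.0006 0 0 0;-0.0172 -0.0035 -0.0016 0 0 0;-0.0257 -0.0053 -0.003 0 0 0;-0.0341 -0.007 -0.0047 0 0 0;-0.0425 -0.0088 -0.0068 0 0 0;-0.0508 -0.0105 -0.0091 0 0 0;-0.059 -0.0121 -0.0119 0 0 0;-0.059 -0.0121 -0.0119 0 0 0")

```text
time: 12.6
eef_pos: [0.5851, -0.1048, 0.2761]
tcp_rot: [0.632, 0.775, -0.001, -0.001]
contact_force: [-1.1, -3.8, 2.3]
opening: 0.121
```

```bash
cat > look.py <<'E'
from plant import get_state, vision
from h import *
import sys
tag=sys.argv[1]
for n in sys.argv[2:]:
    d=vision.read_camera(n); pickle.dump(d,open(f"{n}{tag}.pkl","wb"))
    cv2.imwrite(f"pics/{n}{tag}.png",cv2.resize(d["frame"][80:240,180:380,::-1],None,fx=3.6,fy=3.6))
s=get_state();print(s["time"],s["qpos"].round(3),s["eef_pos"].round(4),s["opening"],s["contact_force"].round(1),s["wrist_torque"].round(2))
E
python3 look.py 6 side; python3 arc.py 1.234 0.65 14
```

```text
12.65 [-0.347  0.08   1.731 -0.002  1.332 -0.549] [ 0.5854 -0.1047  0.2762] 0.1223310190439405 [-1.1 -3.1  2.9] [-0.59  0.02  0.08]
th=1.192: -0.0083 -0.0017 -0.0032
th=1.151: -0.0165 -0.0034 -0.0067
th=1.109: -0.0245 -0.0050 -0.0106
th=1.067: -0.0323 -0.0067 -0.0148
th=1.025: -0.0400 -0.0082 -0.0193
th=0.984: -0.0475 -0.0098 -0.0241
th=0.942: -0.0548 -0.0113 -0.0293
th=0.900: -0.0618 -0.0127 -0.0348
th=0.859: -0.0687 -0.0141 -0.0406
th=0.817: -0.0753 -0.0155 -0.0466
th=0.775: -0.0816 -0.0168 -0.0529
th=0.733: -0.0877 -0.0180 -0.0595
th=0.692: -0.0935 -0.0192 -0.0664
th=0.650: -0.0990 -0.0204 -0.0735
```

View pics/side6.png

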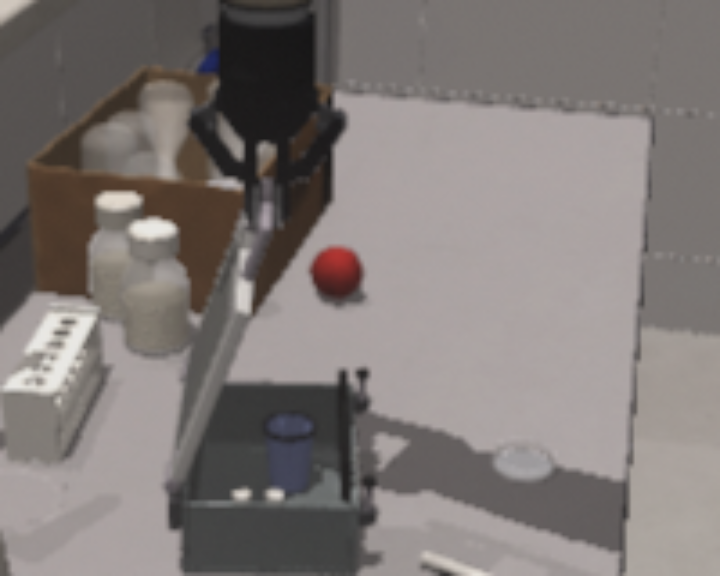

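>>> jog_arm(commands="-0.0083 -0.0017 -0.0032 0 0 0;-0.0165 -0.0034 -0.0067 0 0 0;-0.0245 -0.005 -0.0106 0 0 0;-0.0323 -0.0067 -0.0148 0 0 0;-0.04 -0.0082 -0.0193 0 0 0;-0.0475 -0.0098 -0.0241 0 0 0;-0.0548 -0.0113 -0.0293 0 0 0;-0.0548 -0.0113 -0.0293 0 0 0")

```text
time: 13.65
eef_pos: [0.5298, -0.116, 0.2462]
tcp_rot: [0.632, 0.775, -0.002, -0.001]
contact_force: [-1.4, -6.0, 0.2]
opening: 0.119
```

```bash
python3 look.py 7 side; python3 arc.py 0.942 0.5 11
```

```text
13.7 [-0.401 -0.017  1.885 -0.003  1.276 -0.603] [ 0.5299 -0.116   0.2463] 0.12000884156246058 [-1.7 -7.6  0.8] [-1.    0.07  0.01]
th=0.902: -0.0068 -0.0014 -0.0053
th=0.862: -0.0134 -0.0028 -0.0108
th=0.821: -0.0198 -0.0041 -0.0166
th=0.781: -0.0259 -0.0053 -0.0227
th=0.741: -0.0318 -0.0065 -0.0290
th=0.701: -0.0374 -0.0077 -0.0355
th=0.661: -0.0428 -0.0088 -0.0423
th=0.621: -0.0479 -0.0099 -0.0493
th=0.580: -0.0527 -0.0109 -0.0565
th=0.540: -0.0573 -0.0118 -0.0639
th=0.500: -0.0615 -0.0127 -0.0715
```

View pics/side7.png

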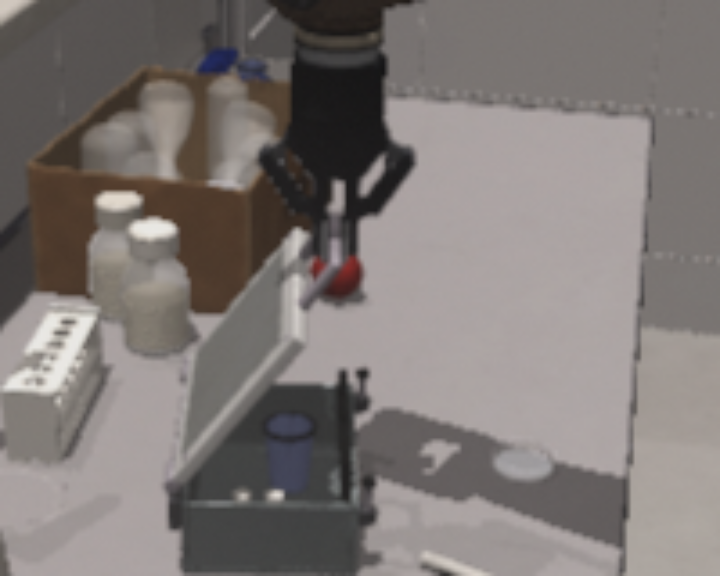

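>>> jog_arm(commands="-0.0068 -0.002 -0.0053 0 0 0;-0.0134 -0.004 -0.0108 0 0 0;-0.0198 -0.006 -0.0166 0 0 0;-0.0259 -0.0075 -0.0227 0 0 0;-0.0318 -0.0088 -0.029 0 0 0;-0.0374 -0.01 -0.0355 0 0 0;-0.0428 -0.0112 -0.0423 0 0 0;-0.0428 -0.0112 -0.0423 0 0 0")

```text
time: 14.7
eef_pos: [0.4872, -0.1251, 0.2035]
tcp_rot: [0.632, 0.775, 0.0, -0.003]
contact_force: [-2.0, 6.3, -3.4]
opening: 0.125
```

```bash
python3 look.py 8 side; python3 arc.py 0.661 0.2 11
```

```text
14.75 [-4.540e-01 -7.000e-02  2.016e+00  2.000e-03  1.200e+00 -6.580e-01] [ 0.4874 -0.1251  0.2038] 0.11989623037155622 [-2.   6.2 -1.5] [0.98 0.01 0.06]
th=0.619: -0.0053 -0.0011 -0.0073
th=0.577: -0.0103 -0.0021 -0.0148
th=0.535: -0.0150 -0.0031 -0.0225
th=0.493: -0.0194 -0.0040 -0.0304
th=0.451: -0.0235 -0.0048 -0.0385
th=0.410: -0.0272 -0.0056 -0.0468
th=0.368: -0.0306 -0.0063 -0.0552
th=0.326: -0.0336 -0.0069 -0.0638
th=0.284: -0.0363 -0.0075 -0.0725
th=0.242: -0.0386 -0.0079 -0.0812
th=0.200: -0.0405 -0.0083 -0.0901
```

View pics/side8.png

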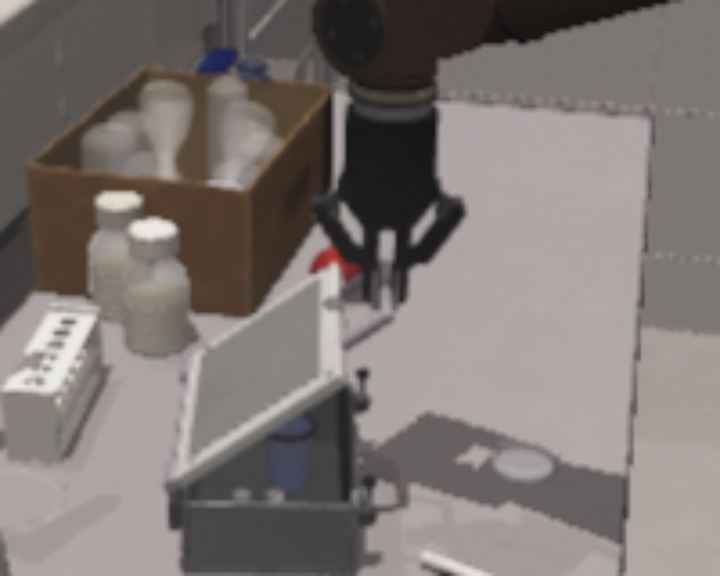

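>>> jog_arm(commands="-0.0053 -0.0005 -0.0073 0 0 0;-0.0103 -0.0011 -0.0148 0 0 0;-0.015 -0.0021 -0.0225 0 0 0;-0.0194 -0.003 -0.0304 0 0 0;-0.0235 -0.0038 -0.0385 0 0 0;-0.0272 -0.0046 -0.0468 0 0 0;-0.0306 -0.0053 -0.0552 0 0 0;-0.0306 -0.0053 -0.0552 0 0 0")

```text
time: 15.75
eef_pos: [0.4577, -0.1314, 0.1489]
tcp_rot: [0.632, 0.775, 0.0, -0.001]
contact_force: [1.8, 5.1, -3.7]
opening: 0.121
```

```bash
python3 look.py 9 side; python3 arc.py 0.368 0.08 12
```

```text
15.8 [-4.930e-01 -7.200e-02  2.125e+00  1.000e-03  1.091e+00 -6.970e-01] [ 0.4578 -0.1313  0.1493] 0.11994866960328003 [ 0.6  5.  -2.5] [ 0.88 -0.33  0.04]
th=0.344: -0.0018 -0.0004 -0.0049
th=0.320: -0.0034 -0.0007 -0.0098
th=0.296: -0.0050 -0.0010 -0.0148
th=0.272: -0.0064 -0.0013 -0.0198
th=0.248: -0.0077 -0.0016 -0.0248
th=0.224: -0.0089 -0.0018 -0.0299
th=0.200: -0.0100 -0.0021 -0.0350
th=0.176: -0.0109 -0.0023 -0.0401
th=0.152: -0.0118 -0.0024 -0.0452
th=0.128: -0.0125 -0.0026 -0.0504
th=0.104: -0.0131 -0.0027 -0.0555
th=0.080: -0.0136 -0.0028 -0.0607
```

View pics/side9.png

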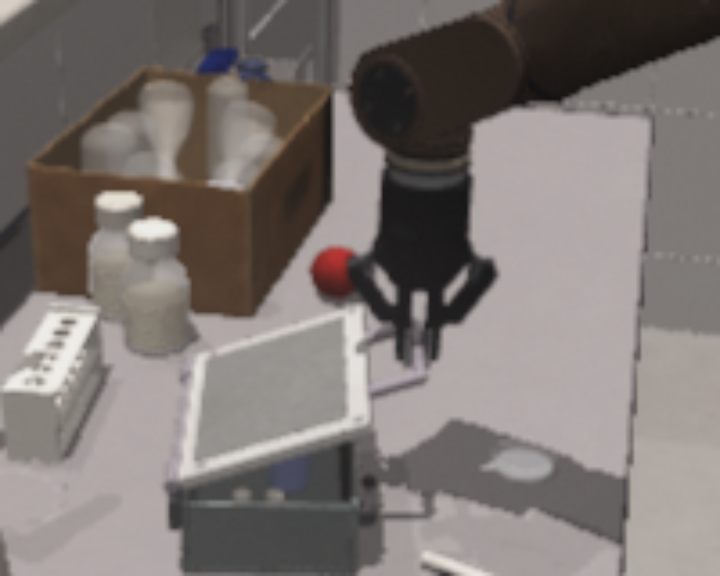

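>>> jog_arm(commands="-0.0018 0.0004 -0.0049 0 0 0;-0.0034 0.0002 -0.0098 0 0 0;-0.005 -0.0002 -0.0148 0 0 0;-0.0064 -0.0005 -0.0198 0 0 0;-0.0077 -0.0008 -0.0248 0 0 0;-0.0085 -0.0009 -0.028 0 0 0;-0.0085 -0.0009 -0.028 0 0 0")

```text
time: 16.68
eef_pos: [0.4499, -0.133, 0.1219]
tcp_rot: [0.632, 0.775, 0.0, 0.0]
contact_force: [3.6, 3.3, -3.6]
opening: 0.121
```

```bash
python3 look.py 10 side top
python3 - <<'E'
from h import *
c0=np.array([.5787,-.106]);y=.203;R=np.array([[np.cos(y),-np.sin(y)],[np.sin(y),np.cos(y)]])
for n in("top","side"):
    d=pickle.load(open(n+"10.pkl","rb"));W=cloud(d).reshape(-1,3);W=W[~np.isnan(W[:,0])]
    q=(W[:,:2]-c0)@R; 
    m=(abs(q[:,1])<.1)&(q[:,0]>-.075)&(q[:,0]<.06)&(W[:,2]>.09)&(W[:,2]<.17)
    if m.sum()<20: print(n,m.sum()); continue
    x,z=q[m,0],W[m,2]
    for i in range(4):
        p=np.polyfit(x,z,1); r=abs(z-np.polyval(p,x)); k=r<max(.004,np.median(r)*2); x,z=x[k],z[k]
    print(n,m.sum(),len(x),"theta",np.arctan(-p[0]),"z at hinge",np.polyval(p,.079))
E
```

```text
16.775 [-0.504 -0.052  2.161 -0.     1.031 -0.707] [ 0.45   -0.133   0.1222] 0.12319522744469591 [ 3.2  1.7 -3.4] [ 0.43 -0.66  0.09]
top 4424 4281 theta 0.21208848839619857 z at hinge 0.09777581936972174
side 1284 1266 theta 0.21043859576064672 z at hinge 0.09915064792079253
```

View pics/side10.png

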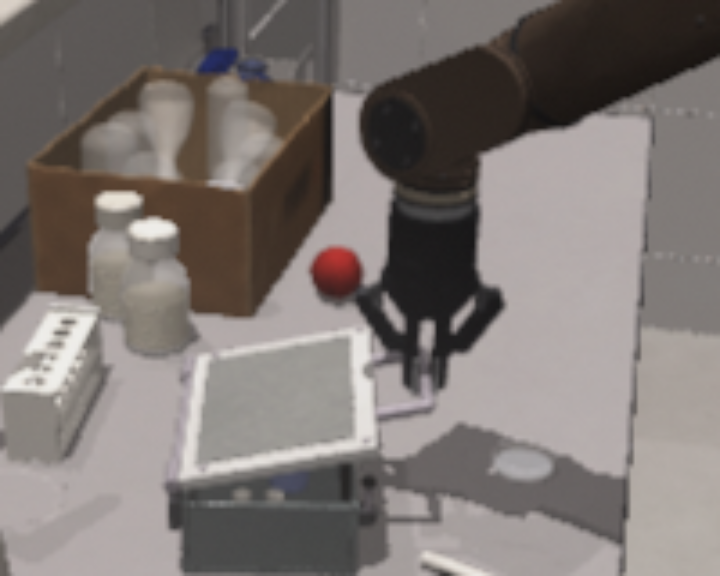

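>>> jog_arm(commands="-0.0005 0.0002 -0.004 0 0 0;-0.001 0.0002 -0.008 0 0 0;-0.0015 0.0002 -0.012 0 0 0;-0.002 0.0002 -0.015 0 0 0;-0.002 0.0002 -0.016 0 0 0;-0.002 0.0002 -0.016 0 0 0")

```text
time: 17.52
eef_pos: [0.4472, -0.1334, 0.1058]
tcp_rot: [0.632, 0.775, -0.001, 0.0]
contact_force: [-2.1, -5.1, -1.8]
opening: 0.121
```

>>> jog_arm(commands="0 0 -0.001 0 0 0;0 0 -0.002 0 0 0;0 0 -0.003 0 0 0;0 0 -0.003 0 0 0")

```text
time: 18.02
eef_pos: [0.4468, -0.1335, 0.1029]
tcp_rot: [0.631, 0.775, -0.002, -0.0]
contact_force: [-3.9, -5.9, -2.5]
opening: 0.121
```

```bash
cat > lid.py <<'E'
from h import *
import sys
def lid(tag,names=("top","side")):
  c0=np.array([.5787,-.106]);y=.203;R=np.array([[np.cos(y),-np.sin(y)],[np.sin(y),np.cos(y)]])
  for n in names:
    d=pickle.load(open(f"{n}{tag}.pkl","rb"));W=cloud(d).reshape(-1,3);W=W[~np.isnan(W[:,0])]
    q=(W[:,:2]-c0)@R
    m=(abs(q[:,1])<.1)&(q[:,0]>-.075)&(q[:,0]<.06)&(W[:,2]>.08)&(W[:,2]<.17)
    x,z=q[m,0],W[m,2]
    for i in range(4):
        p=np.polyfit(x,z,1); r=abs(z-np.polyval(p,x)); k=r<max(.004,np.median(r)*2); x,z=x[k],z[k]
    print(n,len(x),"theta",np.arctan(-p[0]).round(4),"z hinge",np.polyval(p,.079).round(4),"z press",np.polyval(p,-.071).round(4))
lid(sys.argv[1],sys.argv[2:])
E
python3 look.py 11 side top; python3 lid.py 11 side top
```

```text
18.125 [-0.507 -0.027  2.177 -0.003  0.992 -0.709] [ 0.4469 -0.1335  0.1029] 0.12372685236322399 [-3.1 -4.3 -1. ] [-0.81  0.41  0.08]
side 1286 theta 0.1241 z hinge 0.0989 z press 0.1176
top 4324 theta 0.1248 z hinge 0.0974 z press 0.1163
```

>>> jog_arm(commands="0.0004 -0.0004 -0.0007 0 0 0;0.0005 -0.0005 -0.0015 0 0 0;0.0005 -0.0005 -0.0015 0 0 0")

```text
time: 18.5
eef_pos: [0.4468, -0.1335, 0.1022]
tcp_rot: [0.631, 0.775, -0.002, -0.002]
contact_force: [-6.9, -2.7, 5.9]
opening: 0.12
```

```bash
python3 look.py 12 side top; python3 lid.py 12 side top
```

```text
18.6 [-0.507 -0.024  2.176 -0.004  0.993 -0.709] [ 0.4467 -0.1335  0.1022] 0.12446537649402904 [-8.1 -2.8  5.7] [-0.43  1.14  0.05]
side 1277 theta 0.1227 z hinge 0.0989 z press 0.1174
top 4306 theta 0.1212 z hinge 0.0976 z press 0.1159
```

>>> jog_arm(commands="0 0 0 0 0 0;0 0 0 0 0 0;0 0 0 0 0 0;0 0 0 0 0 0", gripper=45)

```text
time: 19.1
eef_pos: [0.4483, -0.1329, 0.1016]
tcp_rot: [0.632, 0.775, 0.0, -0.0]
contact_force: [-0.9, -0.3, -0.0]
opening: 0.448
```

```bash
python3 look.py 13 side top; python3 lid.py 13 side top
```

```text
19.2 [-0.506 -0.023  2.176  0.     0.988 -0.709] [ 0.4482 -0.133   0.1016] 0.45067283416496356 [ 0.1 -0.6 -0.6] [-0.02  0.05 -0.04]
side 1269 theta 0.1218 z hinge 0.099 z press 0.1173
top 4286 theta 0.1209 z hinge 0.0976 z press 0.1159
```

View pics/side13.png

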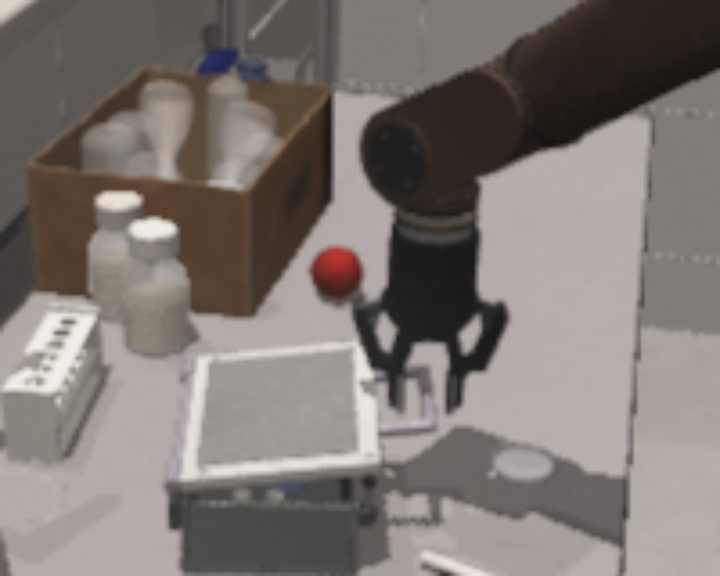

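>>> jog_arm(commands="0 0 0.03 0 0 0;0 0 0.08 0 0 0;0.02 0.004 0.08 0 0 0;0.061 0.0125 0.07 0 0 0;0.061 0.0125 0.045 0 0 0;0.061 0.0125 0.037 0 0 0;0.061 0.0125 0.034 0 0 0;0.061 0.0125 0.034 0 0 0")

```text
time: 20.2
eef_pos: [0.5092, -0.1208, 0.1361]
tcp_rot: [0.632, 0.775, 0.0, 0.0]
contact_force: [0.5, -0.1, -0.1]
opening: 0.451
```

>>> jog_arm(commands="0 0 0 0 0 0;0 0 0 0 0 0;0 0 0 0 0 0;0 0 0 0 0 0", gripper=0)

```text
time: 20.7
eef_pos: [0.5092, -0.1206, 0.1358]
tcp_rot: [0.632, 0.775, 0.0, 0.0]
contact_force: [0.3, -0.4, -0.5]
opening: 0.003
```

```bash
python3 look.py 14 side
```

```text
20.75 [-0.427  0.054  2.027  0.     1.06  -0.63 ] [ 0.5092 -0.1206  0.1357] -0.0008262371699728987 [ 0.3 -1.1 -0.2] [0.04 0.02 0.03]
```

View pics/side14.png

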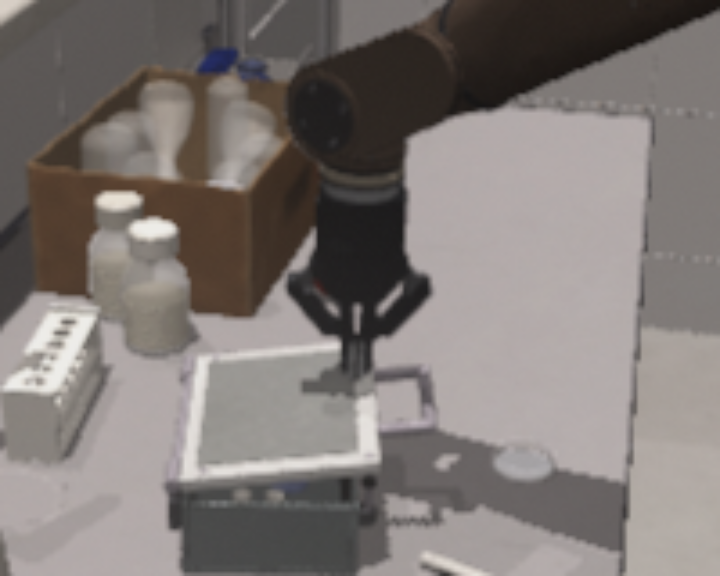

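>>> jog_arm(commands="0 0 -0.008 0 0 0;0 0 -0.014 0 0 0;0 0 -0.017 0 0 0;0 0 -0.019 0 0 0;0 0 -0.02 0 0 0;0 0 -0.021 0 0 0;0 0 -0.022 0 0 0")

```text
time: 21.62
eef_pos: [0.509, -0.1205, 0.1152]
tcp_rot: [0.632, 0.775, -0.0, -0.001]
contact_force: [-4.9, 1.6, 8.3]
opening: 0.001
```

>>> jog_arm(commands="0 0 -0.001 0 0 0;0 0 -0.002 0 0 0;0 0 -0.003 0 0 0;0 0 -0.004 0 0 0")

```text
time: 22.12
eef_pos: [0.5089, -0.1208, 0.1112]
tcp_rot: [0.632, 0.775, -0.001, -0.001]
contact_force: [-6.1, 1.2, 8.4]
opening: -0.0
```

>>> jog_arm(commands="0 0 -0.001 0 0 0;0 0 -0.002 0 0 0;0 0 -0.003 0 0 0;0 0 -0.003 0 0 0")

```text
time: 22.62
eef_pos: [0.5089, -0.1208, 0.108]
tcp_rot: [0.632, 0.775, -0.001, -0.0]
contact_force: [-4.5, 0.6, 7.5]
opening: 0.003
```

>>> jog_arm(commands="0 0 -0.001 0 0 0;0 0 -0.002 0 0 0;0 0 -0.002 0 0 0")

```text
time: 23.0
eef_pos: [0.5087, -0.1209, 0.1059]
tcp_rot: [0.632, 0.775, -0.001, -0.001]
contact_force: [-5.6, 0.3, 7.3]
opening: -0.002
```

>>> jog_arm(commands="0 0 -0.001 0 0 0;0 0 -0.001 0 0 0")

```text
time: 23.25
eef_pos: [0.5088, -0.1209, 0.105]
tcp_rot: [0.632, 0.775, -0.001, -0.0]
contact_force: [-5.7, -0.3, 7.6]
opening: -0.0
```

>>> jog_arm(commands="0 0 -0.001 0 0 0;0 0 -0.001 0 0 0")

```text
time: 23.5
eef_pos: [0.5089, -0.121, 0.1047]
tcp_rot: [0.632, 0.775, -0.001, -0.001]
contact_force: [-6.4, 1.3, 10.7]
opening: 0.001
```

>>> jog_arm(commands="0 0 -0.0005 0 0 0;0 0 -0.0005 0 0 0")

```text
time: 23.75
eef_pos: [0.5088, -0.121, 0.1046]
tcp_rot: [0.632, 0.775, -0.001, -0.001]
contact_force: [-8.8, 1.7, 12.9]
opening: 0.001
```

>>> jog_arm(commands="0 0 -0.0003 0 0 0;0 0 -0.0003 0 0 0")

```text
time: 24.0
eef_pos: [0.5089, -0.121, 0.1046]
tcp_rot: [0.631, 0.775, -0.001, -0.001]
contact_force: [-8.2, 1.9, 14.3]
opening: 0.0
```

Run:
```python
from plant import get_state
s=get_state();print(s["time"],s["contact_force"],s["wrist_torque"],s["eef_pos"])
```

```text
24.0 [-8.17292303  1.90291399 14.2801087 ] [ 0.20130876  1.52768067 -0.0292609 ] [ 0.50885961 -0.12095603  0.10459024]
```

>>> jog_arm(commands="0 0 -0.0003 0 0 0;0 0 -0.0006 0 0 0;0 0 -0.0006 0 0 0")

```text
time: 24.38
eef_pos: [0.5089, -0.121, 0.1045]
tcp_rot: [0.631, 0.775, -0.001, -0.001]
contact_force: [-9.3, 1.6, 16.9]
opening: 0.003
```

>>> jog_arm(commands="0 0 -0.0001 0 0 0;0 0 -0.0001 0 0 0")

```text
time: 24.62
eef_pos: [0.5089, -0.121, 0.1045]
tcp_rot: [0.631, 0.775, -0.001, -0.001]
contact_force: [-8.6, 2.4, 17.8]
opening: -0.001
```

>>> jog_arm(commands="0.001 0 0.002 0 0 0;0.001 0 0.006 0 0 0;0 0 0.02 0 0 0;0 0 0.06 0 0 0;0 0 0.12 0 0 0;0 0 0.18 0 0 0;-0.05 -0.05 0.2 0 0 0;-0.1 -0.1 0.2 0 0 0;-0.1 -0.15 0.2 0 0 0;-0.1 -0.2 0.2 0 0 0;-0.1 -0.2 0.2 0 0 0")

```text
time: 26.0
eef_pos: [0.4083, -0.3233, 0.3014]
tcp_rot: [0.634, 0.774, -0.0, 0.0]
contact_force: [0.5, 0.5, 0.7]
opening: -0.003
```

```bash
python3 look.py 15 side top; python3 lid.py 15 side top
```

```text
26.1 [-0.86  -0.109  1.873  0.     1.378 -1.062] [ 0.409  -0.3205  0.3012] 0.0014354915098679913 [0.1 1.2 0. ] [ 0.03 -0.03 -0.01]
side 1277 theta 0.0491 z hinge 0.099 z press 0.1064
top 4420 theta 0.0493 z hinge 0.0976 z press 0.105
```

View pics/side15.png

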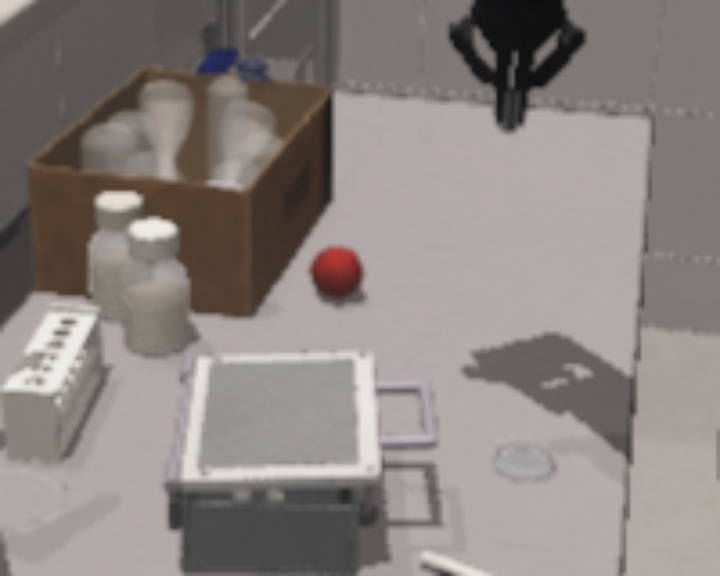

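View pics/top15.png

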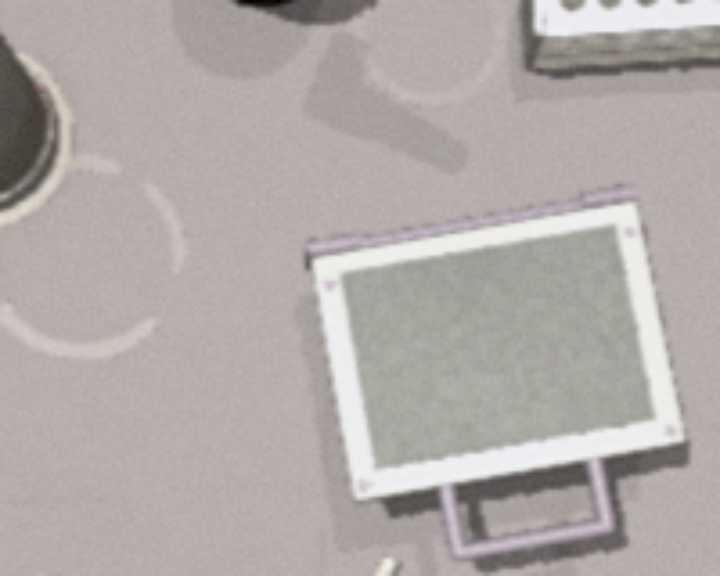

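```bash
python3 -c "
from plant import ctrl; print(ctrl.sign_off())"
```

```text
the job is handed in; nothing more can be done
None
```

The cup is standing in the box and the lid is shut firmly on its buffers. I handed the job in at about 26 s, with the arm clear of everything.

- **Cup:** I set it down upright at about box x = -14 mm, y = -30 mm and saw it standing there after release, clear of the vials. That is 20 mm nearer the front than `cup_place`, still on the free floor. I moved it forward because the arm's wrist would have come too close to the open lid.
- **Lowering the lid:** I held the bar the whole way down in small steps until the lid lay on the strip (angle about 0.12 measured). I let go only once the strip was carrying it, and the lid did not move on release.
- **Pressing home:** The strip gave way at about 8 N at the press point. Then the lid stopped and the force climbed from about 8 N to 18 N over roughly 0.5 mm. I stopped there, below the 25 N forcing limit.
- **Last checks:** After I backed off, both cameras put the lid at 0.049 rad, within the home range but near its upper end. That agrees with the fingertip height when it stopped. My moves kept clear of the bystanders, and the dish and what shows of the pen looked unmoved. I did not re-check the jar or the tape roll in the last pictures.

One thing was slightly off: while lowering, the bar pulled sideways by up to about 8 N from a small misalignment. I corrected for it on the way down.

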